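# Press a dowel flush with station locking pliers, free them and draw the plate out

## Task

Squeeze the handles of the station's locking pliers until they snap over centre and stay locked by themselves with your hand off, so that their jaws press the protruding dowel flush into the boss of the plate. Then push down the raised release lever to free the pliers, so that they spring fully open, and last draw the plate back along its guides until it lies flat against the front stop (a fingertip pressed on its flat top can drag it). Leave the other things where they are.

Things in the scene. Friction and masses are not known exactly. Their poses are not given: they have to be found in the camera images.
- station: Fixed dark steel base 275 x 240 x 12 mm (x -125 to +150, y +-120 mm of its origin) with bed, guides, stop, pliers and lamp bar. Origin on the table top, below the middle of the jaws' tips. x runs along the guides from the front stop to the pliers, roughly away from the robot; y is the direction in which jaws and handles close; z up.
- stop (a point): Middle of the front stop's inner face, at its top edge, 22 mm over the table; at x = -115 mm of the station. The bed behind it is 14 mm over the table; the two side guides have their inner faces at y = +-33.5 mm and tops at 22 mm.
- lamp_bar (a point): Middle of a black lamp bar that crosses along y above the outer part of the handles: 18 mm wide, 16 mm high, underside 238 mm over the table, on posts 12 mm thick at y = +-105 mm. A gripper pointing straight down on the handles would hit it: come in leaning, along the pliers' own z.
- pliers: Steel locking pliers on a pillar, two round handles 17 mm thick. Origin at the pivot; own x along the handles away from the jaws, rising 25 degrees from level, away from the robot; own y the closing direction; own z square to the handles' plane, leaning 25 degrees from vertical towards the front stop. Jaw tips at x = -55, handle ends at x = +125 mm. They swivel a little (3 Nm/rad, centring).
- squeeze (a point): Where to squeeze: midway between the two handles, in their plane, 80 mm along own x from the pivot, about 101 mm over the table. The handles measure 67 mm over their outsides here when open, 41 mm when locked. Nothing lies within 40 mm beneath the handles here.
- handle_left (a joint): Squeeze angle of each of the two coupled handles: 0 = fully open, 0.16 rad = locked (end of travel). A spring opposes with up to about 15 N per handle until 0.12 rad (over centre), then snaps them to 0.16 and keeps them there. Let go before that, they spring open.
- release_lever: Flat steel thumb lever 16 mm wide on top of the pliers. Origin on its hinge, at x = 36, z = 16 mm of the pliers; it points from there towards the jaws. It rises as the pliers close: flat when open, raised 45 degrees when locked. Pushing its end 12 mm or more along the pliers' -z (about 7 N) takes the toggle back over centre: the pliers spring open and the lever drops flat.
- lever_tip (a point): Middle of the upper face of the lever's wide end (24 x 16 mm), 44 mm from the hinge; moves with the lever. Above the handles' plane, along the pliers' z: 21 mm when flat, about 51 mm when raised.
- plate: Loose aluminium plate 90 (x) x 64 (y) x 8 mm, 0.2 kg, on the bed. Origin at the centre of its underside; axes as the station's. Its boss, 28 x 26 x 38 mm high, at x = +30 mm, is at first between the jaws; the flat top from x = -45 to +16 mm is bare. It must go back about 40 mm, to x = -70 mm of the station. Friction on the polished bed about 0.2: a fingertip pressing with 8 to 15 N drags it.
- dowel (a joint): How far the dowel stands out of the boss, m: 0 = flush, at first 0.005 to 0.008. It moves stiffly (about 5 N).
- dowel_end (a point): Middle of the dowel's outer end (steel, 12 mm diameter), on the boss's +y side, 30 mm above the plate's underside.
- setting_ring: steel ring, 44 mm across, 16 high, lying on the station's base; leave alone.
- gauge_block: steel block 60 x 30 x 10 mm lying on the station's base; leave alone.
- vblock: steel V-block about 70 x 60 x 40 mm; leave alone.
- acrylic_slab: clear slab 130 x 90 x 18 mm; leave alone.
- shaft: turned steel shaft standing on end, 52 mm across at the collar, 120 high; leave alone.
- spray: white bottle, 60 mm across, 170 high; leave alone.
- driver: screwdriver lying on the table; leave alone.

How it is judged:
On the way, in this order (a step that is already met when the one before it is completed fails the run):
1. The pliers are locked (each handle past 0.15 rad) with the fingers off them, and the dowel is pressed to within 1.5 mm of flush (value of joint handle_left above 0.15 rad and contact force between pliers and the fingers below 0.3 N and value of joint dowel below 0.0015 m), for 0.2 s.
2. The gripper pushes the release lever while the pliers are locked ((contact force between release_lever and the fingers above 0.5 N or contact force between release_lever and the arm above 0.5 N) and value of joint handle_left above 0.12 rad).
3. The pliers have sprung open (each handle under 0.04 rad), with the plate still under the jaws' end of the bed (value of joint handle_left below 0.04 rad and x of plate in the frame of station above -0.05 m), for 0.1 s.
At the end, for the whole second after the job is handed in: The pliers are open (each handle under 0.04 rad) and untouched, the dowel is within 1.5 mm of flush, and the plate lies flat and still on the bed between the guides, within 3.5 mm of the front stop (value of joint handle_left below 0.04 rad and value of joint dowel below 0.0015 m and contact force between pliers and the fingers below 0.3 N and x of plate in the frame of station below -0.0665 m and y of plate in the frame of station between -0.005 and 0.005 m and angle between plate's own z axis and vertical below 0.04 rad and z of plate in the frame of station below 0.017 m and linear speed of plate below 0.01 m/s).
It fails at once if one of the things standing by (ring, gauge block, V-block, clear slab, shaft, bottle, screwdriver) is shifted by more than 30 mm (distance of any of setting_ring, gauge_block, vblock, acrylic_slab, shaft, spray, driver from where it was at the start of the episode above 0.03 m).
It also fails if it takes over 42 s, if anything falls off the work surface, if the arm or the gripper's body presses on something with over 40 N, if the wrist force passes 120 N, or if a joint passes its speed limit or range.

## Robot

A 6-joint arm with a two-finger parallel gripper is mounted at the origin on the work surface. World frame = base frame: x ahead of the robot, y to its left, z up, the work surface at z = 0. Lengths are in m, angles in rad, forces in N, time in s.
With the tool pointing down it reaches from about 0.35 to 0.775 m from the base axis. Payload 5.5 kg.
Tool frame: the origin (TCP) lies between the finger pads; the fingertips stand 25 mm ahead of it and the grasp point (between the pads) lies 6 mm ahead of it; z points along the fingers, y is the direction in which the jaws open and shut (so a half turn about z gives the same grasp; the last joint's range is limited). The gripper opens to 85 mm and grips with 20 to 120 N. Pads are 22 mm wide; open, the fingers measure 114 mm over their backs; the gripper's body (76 mm by 85 mm) begins 54 mm behind the grasp point. The pads swing forward as they close: fully open they stand 13 mm farther back than shut.
Start: joints at [1.025, 0.313, 0.046, 1.304, 0, 1.431], TCP at [0.227, 0.528, 0.233] pointing down, gripper open.
Joint ranges: [-2.76, 2.76], [-0.86, 1.69], [-1.03, 1.26], [-2.2, 2.34], [-1.47, 1.5], [-3.14, 3.14]. Speed limits (rad/s): [2.57, 2.57, 3.14, 3.14, 3.14, 3.14].

## Interface

Orientations are given as [roll, pitch, yaw] about the fixed x, y, z axes, in that order (R = Rz(yaw) Ry(pitch) Rx(roll)).
In Python, from cell import manip gives the robot as it stands.
- The arm moves only by the tool jog_arm, never from a script. Its argument "plan" is a list of rows, each a list of 3 entries, a list of its own where there are three numbers: the shift along the world's x, y, z in mm, then the turn, a rotation vector about the world's x, y, z in rad, then the opening in per cent of the stroke, from 0 (shut) to 100 (fully open). In form: [[[dx, dy, dz], [rx, ry, rz], hand], ...]. A call has 1 to 8 rows; each row is the pose to reach, as a shift and turn from the pose measured when the call began; what a row does not reach only later rows make up. A row lasts 1/8 s, in which the tool goes at most 62.5 mm and 10.7 degrees, less where a joint would pass 70% of its speed; a pose out of reach is approached as far as the arm can. A call with a gripper value outside its range is refused whole. The fingers move at their own pace and stop on an object; "squeeze" is the grip in N (left out, the last holds). Time passes only in rows, so rows that repeat a pose let the fingers close. It gives the time, the measured TCP pose, the force and the opening at its end, in the units of the state.
- manip.read_state(): the state, without advancing time (a new reading comes with each control period).
- manip.camera(name): name is "side" or "top"; returns the picture (384x512x3 uint8, red, green, blue); there is no depth.
- manip.camera_model(name): a dict with "intrinsics" (3x3 intrinsics, pixels), "dist_coeffs" ([k1, k2, p1, p2, k3] as OpenCV has them; the pictures are not rectified), "position" and "attitude" of the camera in the world. Camera axes: x right, y up, looking along -z (the intrinsics and any distortion apply to the point x, -y, -z); pixel columns grow to the right and rows downward; lengths in m; the calibration is good to about 2 mm. A picture is of the moment at which its call begins. camera_model takes no time and is no camera call.
- manip.job_done(): hands the job in, once; it reports no verdict.
The state is a dict: "time": time; "joints": joint angles; "qvel": joint speeds; "effort": joint torques, N m; "ee_pos": TCP position; "orientation": TCP orientation; "contact_force": force on the tool from outside, world axes, zero at the start; "ft_torque": the same for the moment, N m; "finger_gap": opening from 0.0 (shut) to 1.0 (fully open).
Only numpy, scipy, OpenCV 4.12 (cv2) and the standard library are available. Lean on these libraries where they do the work, as an engineer would, in place of code of your own. Each camera call takes 0.05 s, during which the arm holds its last target.

## Working session

There is one attempt and no reset: what is moved stays moved. The work goes in short steps, Python scripts to look and compute and a tool call to move; the robot and the scene stay as the last step left them, time stands still between calls to the robot, and variables do not carry over. Pictures are saved under pics/ and viewed, and the job is handed in when it is done.

Besides the shell and the picture viewer there is one more tool, called by a JSON object that holds its "method" and its "body". jog_arm: Moves the arm, as the interface text tells. Its arguments: {"type":"object","properties":{"plan":{"type":"array","items":{"type":"array"}},"squeeze":{"type":"number"}},"required":["plan"]}

```bash
mkdir -p pics; ls
python3 - <<'E'
from cell import manip
import cv2
print(manip.read_state())
for n in ("side","top"):
    print(n,manip.camera_model(n))
    im=manip.camera(n); cv2.imwrite(f"pics/{n}0.png",im[:,:,::-1])
E
```

```text
pics
{'time': 0.0, 'joints': array([ 1.02538979e+00,  3.14000123e-01,  4.49913667e-02,  1.30359273e+00,
       -1.34603912e-05,  1.43118965e+00]), 'qvel': array([-0.00222627, -0.00091291,  0.00044314, -0.00085107, -0.0005447 ,
        0.00375205]), 'effort': array([ 1.81907129e-03, -4.80622673e+01,  2.98535514e+01,  1.93609967e-02,
       -2.44218645e-04,  3.51280008e-06]), 'ee_pos': array([0.22673806, 0.52786468, 0.23221409]), 'orientation': array([-3.13980318e+00, -2.37865403e-04,  2.73579260e+00]), 'contact_force': array([ 0.16708137, -0.069017  , -0.15906154]), 'ft_torque': array([ 0.01173173, -0.02468798,  0.00612932]), 'finger_gap': 1.0048147061312647}
side {'intrinsics': array([[398.24047496,   0.        , 255.76670195],
       [  0.        , 398.24047496, 192.76888166],
       [  0.        ,   0.        ,   1.        ]]), 'dist_coeffs': array([-0.04117547,  0.        ,  0.        ,  0.        ,  0.        ]), 'position': array([0.44140665, 0.76735234, 0.87310026]), 'attitude': array([ 0.83299087,  0.00820176, -3.049888  ])}
top {'intrinsics': array([[431.60955518,   0.        , 256.75739727],
       [  0.        , 431.60955518, 191.93954899],
       [  0.        ,   0.        ,   1.        ]]), 'dist_coeffs': array([0.01191053, 0.        , 0.        , 0.        , 0.        ]), 'position': array([ 0.38484995, -0.02291902,  1.29682988]), 'attitude': array([ 1.04724985e-01, -1.04836788e-03, -1.57775678e+00])}
```

View pics/side0.png

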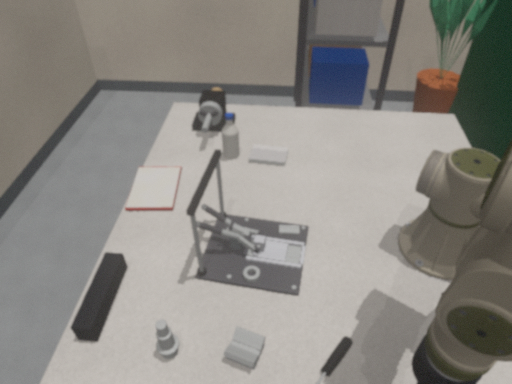

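View pics/top0.png

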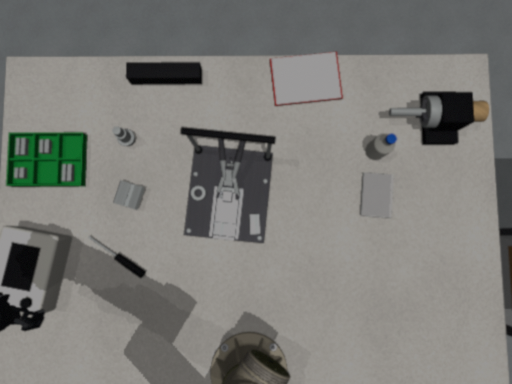

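The station lies at about (230,195) in the top view and (250,250) in the side view. I'll enlarge both.

Run:
```python
import cv2
a=cv2.imread("pics/top0.png")[115:255,165:295]; cv2.imwrite("pics/topc.png",cv2.resize(a,None,fx=4.2,fy=4.2,interpolation=cv2.INTER_CUBIC))
a=cv2.imread("pics/side0.png")[145:300,180:320]; cv2.imwrite("pics/sidec.png",cv2.resize(a,None,fx=3.8,fy=3.8,interpolation=cv2.INTER_CUBIC))
```

```text
(no output)
```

View pics/topc.png

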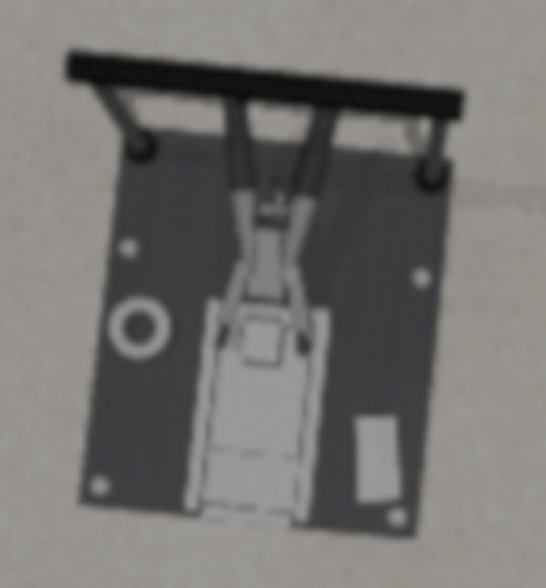

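View pics/sidec.png

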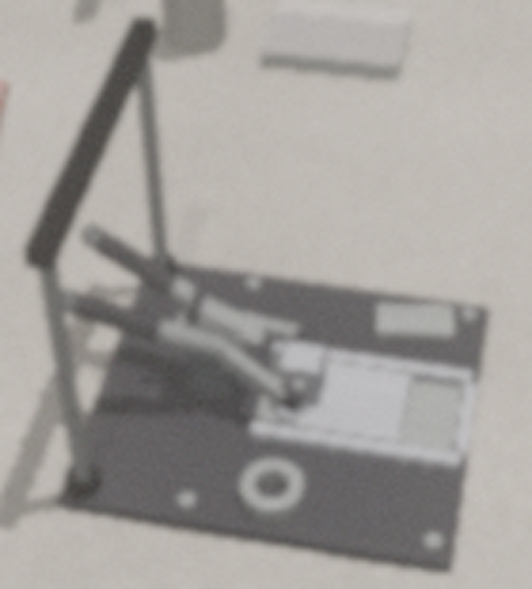

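```bash
cat > h.py <<'E'
import numpy as np, cv2
from scipy.spatial.transform import Rotation as R
from scipy.optimize import least_squares
from cell import manip
CM={n:manip.camera_model(n) for n in("top","side")}
def proj(n,P):
    c=CM[n]; Rc=R.from_euler('xyz',c['attitude']).as_matrix()
    Q=(np.atleast_2d(P)-c['position'])@Rc; Q=Q*[1,-1,-1]
    return cv2.projectPoints(Q,np.zeros(3),np.zeros(3),c['intrinsics'],c['dist_coeffs'])[0][:,0]
def uncrop(p,s,o): return (np.array(p,float)+.5)/s-.5+np.array(o)
def S2W(P,s):
    c,t=np.cos(s[2]),np.sin(s[2]); P=np.atleast_2d(np.array(P,float))
    return np.c_[s[0]+c*P[:,0]-t*P[:,1], s[1]+t*P[:,0]+c*P[:,1],P[:,2]]
# pliers frame: own->station ; jaw tips at x=-55 above station origin
a=np.radians(25); PX=np.array([np.cos(a),0,np.sin(a)]); PZ=np.array([-np.sin(a),0,np.cos(a)])
SQ_Z=.101
PIV=np.array([.055*np.cos(a),0,SQ_Z-.08*np.sin(a)])
def pl(x,y,z): return PIV+x*PX+np.array([0,y,0])+z*PZ
E
cat > fit.py <<'E'
from h import *
T=uncrop([(80,505),(415,537),(451,160),(124,128)],4.2,(165,115))
Sd=uncrop([(450,570),(490,308),(170,262),(62,502)],3.8,(180,145))
C=[(-.125,.12,.012),(-.125,-.12,.012),(.15,-.12,.012),(.15,.12,.012)]
def f(s,w): 
    o=[]
    if 't' in w:o.append(proj('top',S2W(C,s))-T)
    if 's' in w:o.append(proj('side',S2W(C,s))-Sd)
    return np.concatenate(o).ravel()
for w in('t','s','ts'):
    r=least_squares(f,[.5,.05,0],args=(w,)); print(w,r.x.round(4),f(r.x,w).round(1).tolist())
E
python3 fit.py
```

```text
t [ 0.5041  0.0611 -0.1046] [-0.5, 0.5, 0.4, 0.8, 0.6, -0.6, -0.5, -0.7]
s [ 0.4995  0.0607 -0.1309] [1.3, 0.5, 2.4, 0.8, -3.3, -1.2, -0.7, -1.0]
ts [ 0.5016  0.0609 -0.1168] [-0.9, 0.7, -0.0, 2.1, 1.2, 0.7, 0.2, -0.3, 1.2, 0.0, 1.2, 0.3, -4.7, -0.8, -1.2, -0.3]
```

```bash
cat > ov.py <<'E'
from h import *
import sys
def overlay(s,tag,px=-.03,img=None):
    L=[]
    C=[(-.125,.12,.012),(-.125,-.12,.012),(.15,-.12,.012),(.15,.12,.012)]
    L+= [(C[i],C[(i+1)%4],(0,0,255)) for i in range(4)]
    for y in(.0335,-.0335): L.append(((-.115,y,.022),(.03,y,.022),(0,255,0)))
    L.append(((-.115,-.0335,.022),(-.115,.0335,.022),(0,255,0)))
    pc=[(px-.045,.032,.022),(px-.045,-.032,.022),(px+.045,-.032,.022),(px+.045,.032,.022)]
    L+=[(pc[i],pc[(i+1)%4],(255,255,0)) for i in range(4)]
    b=[(px+.016,.013,.052),(px+.016,-.013,.052),(px+.044,-.013,.052),(px+.044,.013,.052)]
    L+=[(b[i],b[(i+1)%4],(255,0,255)) for i in range(4)]
    for q in(1,-1): L.append((pl(.08,q*.025,0),pl(.125,q*.032,0),(0,255,255)))
    L.append((pl(-.055,0,0),pl(.125,0,0),(255,128,0)))
    L.append((pl(.08,-.0335,0),pl(.08,.0335,0),(255,128,0)))
    for q in(1,-1):
      L.append(((.15-.012,q*.105,.012),(.15-.012,q*.105,.238),(200,100,255)))
    for n,o,sh,k in(("top",(165,115),(130,140),4.2),("side",(180,145),(140,155),3.8)):
        im=cv2.imread(f"pics/{n}{tag}.png")[o[1]:o[1]+sh[1],o[0]:o[0]+sh[0]]
        im=cv2.resize(im,None,fx=k,fy=k,interpolation=cv2.INTER_CUBIC)
        for p,q,c in L:
            uv=(proj(n,S2W([p,q],s))-o+.5)*k-.5
            cv2.line(im,*[tuple(int(v) for v in e) for e in uv],c,1)
        cv2.imwrite(f"pics/ov_{n}{tag}.png",im)
    
if __name__=="__main__": overlay([.5035,.061,-.107],"0")
E
python3 ov.py; python3 -c "
import cv2,numpy as np
a=cv2.imread('pics/ov_top0.png');b=cv2.imread('pics/ov_side0.png');h=588
print(a.shape,b.shape)"
```

```text
(588, 546, 3) (589, 532, 3)
```

View pics/ov_top0.png

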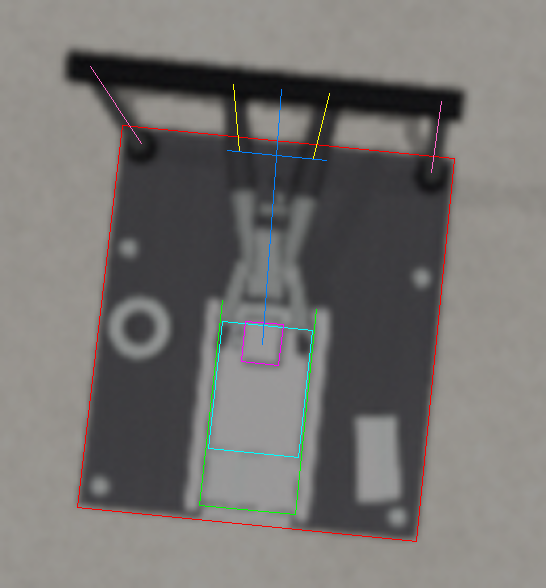

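View pics/ov_side0.png

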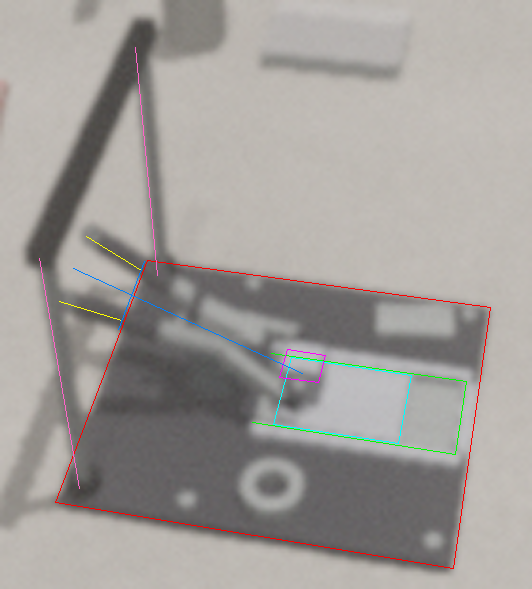

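The top and side fits agree to about 4 mm. The station is near (0.502, 0.061) with yaw −0.107, and the plate is at station x ≈ −0.03. Next I compute the approach poses.

```bash
cat >> h.py <<'E'
ST=np.array([.502,.061,-.107])
def toolR(tilt,s=ST):
    # tool z=(sin tilt,0,-cos tilt) in station, y=station +y
    t=tilt; z=np.array([np.sin(t),0,-np.cos(t)]); y=np.array([0,1.,0]); x=np.cross(y,z)
    return R.from_euler('z',s[2])*R.from_matrix(np.c_[x,y,z])
def delta(Pw,Rt,st=None):
    st=st or manip.read_state()
    d=(np.array(Pw)-st['ee_pos'])*1000
    rv=(Rt*R.from_euler('xyz',st['orientation']).inv()).as_rotvec()
    return d.round(1).ravel().tolist(),rv.round(3).tolist()
E
python3 - <<'E'
from h import *
for d in(.2,.0,-.003):
    P=S2W(pl(.08,0,d),ST)[0]; print(P.round(4),delta(P,toolR(a)))
print(S2W([(.136,y,.238) for y in(.12,0,-.12)],ST).round(3))
E
```

```text
[0.5396 0.057  0.2823] ([312.8, -471.0, 50.0], [-0.11, -0.424, 0.294])
[0.6237 0.0479 0.101 ] ([396.9, -480.0, -131.3], [-0.11, -0.424, 0.294])
[0.6249 0.0478 0.0983] ([398.1, -480.1, -134.0], [-0.11, -0.424, 0.294])
[[ 0.65   0.166  0.238]
 [ 0.637  0.046  0.238]
 [ 0.624 -0.073  0.238]]
```

{"method": "jog_arm", "body": {"plan": [[[30,-45,30],[0,0,0.03],100],[[66,-95,60],[0,0,0.07],100],[[100,-145,70],[-0.02,-0.06,0.1],100],[[134,-195,70],[-0.04,-0.12,0.14],100],[[168,-245,70],[-0.06,-0.2,0.18],100],[[202,-297,70],[-0.08,-0.28,0.22],100],[[236,-350,65],[-0.1,-0.36,0.26],100],[[270,-405,55],[-0.11,-0.424,0.294],100]], "squeeze": 60}}

```text
time: 1.1
ee_pos: [0.4954, 0.1245, 0.2881]
orientation: [-3.141, 0.44, 3.036]
contact_force: [1.7, -0.5, 0.1]
finger_gap: 1.003
```

Run:
```python
from h import *
print(manip.read_state()['time'])
for d in(.2,.1,-.003): print(delta(S2W(pl(.08,0,d),ST)[0],toolR(a)))
```

```text
1.1
([44.2, -67.6, -5.8], [0.001, 0.003, -0.002])
([86.2, -72.1, -96.4], [0.001, 0.003, -0.002])
([129.5, -76.7, -189.8], [0.001, 0.003, -0.002])
```

{"method": "jog_arm", "body": {"plan": [[[22,-34,-3],[0,0,0],100],[[44,-68,-6],[0,0,0],100],[[58,-69,-37],[0,0,0],100],[[74,-71,-70],[0,0,0],100],[[89,-72,-102],[0,0,0],100],[[103,-74,-132],[0,0,0],100],[[103,-74,-132],[0,0,0],100]]}}

```text
time: 1.98
ee_pos: [0.5964, 0.0504, 0.1524]
orientation: [-3.14, 0.433, 3.036]
contact_force: [-0.9, 0.7, 0.7]
finger_gap: 1.001
```

Run:
```python
from h import *
print(manip.read_state()['time'])
for n,o,sh,k in(("top",(165,95),(130,140),4.2),("side",(180,145),(140,155),3.8)):
    im=manip.camera(n)[:,:,::-1]; cv2.imwrite(f"pics/{n}1.png",im)
    cv2.imwrite(f"pics/{n}1c.png",cv2.resize(im[o[1]:o[1]+sh[1],o[0]:o[0]+sh[0]],None,fx=k,fy=k,interpolation=cv2.INTER_CUBIC))
for d in(.06,-.003): print(delta(S2W(pl(.08,0,d),ST)[0],toolR(a)))
```

```text
1.975
([0.4, 0.1, -0.6], [0.001, 0.002, -0.002])
([26.9, -2.8, -57.7], [0.001, 0.002, -0.002])
```

View pics/top1c.png

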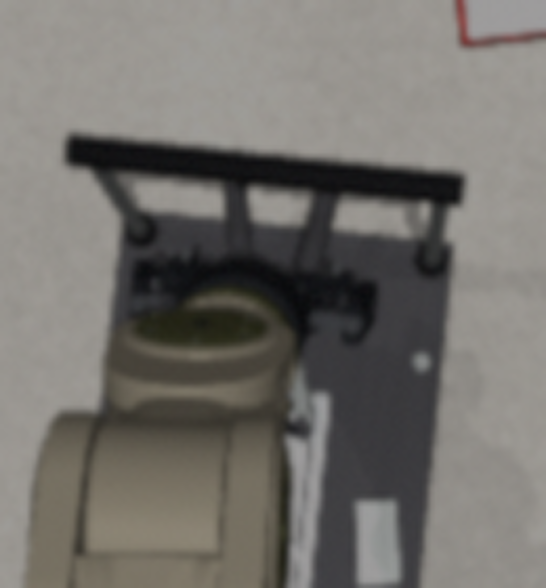

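View pics/side1c.png

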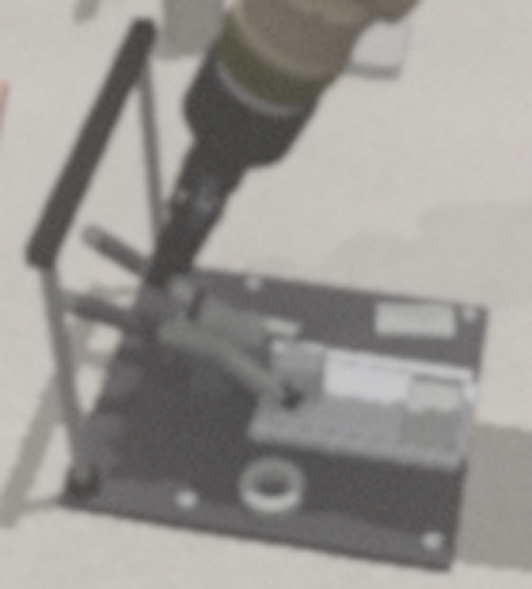

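Run:
```python
from h import *
st=manip.read_state(); Rt=R.from_euler('xyz',st['orientation']).as_matrix(); p=st['ee_pos']
for b in(-.15,-.06,0,.012):
  for y in(-.057,0,.057):
    q=p+Rt@[0,y,b]; print(b,y,q.round(3),((proj('top',q)-(165,95))*4.2).round(0),((proj('side',q)-(180,145))*3.8).round(0))
for x in(.08,.125):
  for y in(-.0335,0,.0335):
    q=S2W(pl(x,y,0),ST); print(x,y,((proj('top',q)-(165,95))*4.2).round(0),((proj('side',q)-(180,145))*3.8).round(0))
```

```text
-0.15 -0.057 [0.529 0.001 0.292] [[340. 340.]] [[269.  42.]]
-0.15 0 [0.535 0.057 0.292] [[238. 330.]] [[250.  98.]]
-0.15 0.057 [0.541 0.114 0.292] [[137. 320.]] [[229. 159.]]
-0.06 -0.057 [ 0.567 -0.003  0.21 ] [[349. 296.]] [[216. 132.]]
-0.06 0 [0.573 0.053 0.21 ] [[256. 287.]] [[196. 188.]]
-0.06 0.057 [0.579 0.11  0.21 ] [[162. 278.]] [[174. 249.]]
0 -0.057 [ 0.592 -0.006  0.156] [[355. 271.]] [[184. 187.]]
0 0 [0.598 0.051 0.156] [[266. 263.]] [[163. 243.]]
0 0.057 [0.604 0.107 0.156] [[177. 254.]] [[140. 303.]]
0.012 -0.057 [ 0.597 -0.007  0.145] [[356. 267.]] [[178. 197.]]
0.012 0 [0.603 0.05  0.145] [[268. 258.]] [[157. 253.]]
0.012 0.057 [0.609 0.107 0.145] [[180. 249.]] [[134. 314.]]
0.08 -0.0335 [[325. 245.]] [[145. 261.]]
0.08 0 [[275. 240.]] [[132. 294.]]
0.08 0.0335 [[225. 235.]] [[119. 329.]]
0.125 -0.0335 [[330. 179.]] [[ 88. 234.]]
0.125 0 [[280. 174.]] [[ 74. 267.]]
0.125 0.0335 [[230. 169.]] [[ 59. 301.]]
```

Run:
```python
import cv2
im=cv2.imread("pics/side1.png")[140:250,180:270]
cv2.imwrite("pics/z1.png",cv2.convertScaleAbs(cv2.resize(im,None,fx=6,fy=5.4,interpolation=cv2.INTER_CUBIC),alpha=2,beta=10))
```

```text
(no output)
```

View pics/z1.png

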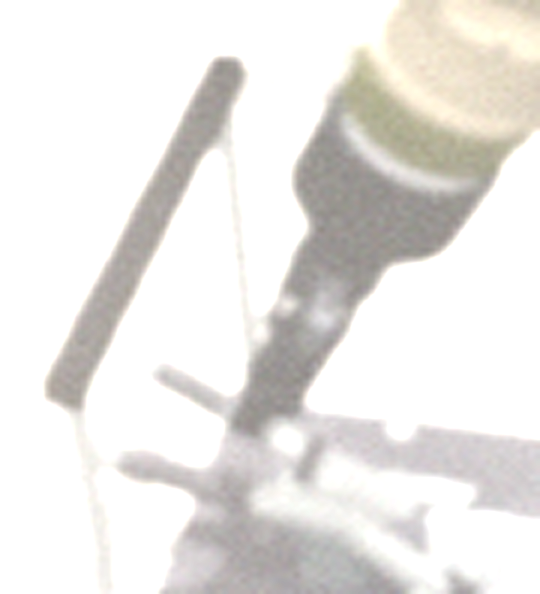

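{"method": "jog_arm", "body": {"plan": [[[7,-1,-15],[0,0,0],100],[[13,-1,-29],[0,0,0],100],[[20,-2,-43],[0,0,0],100],[[26,-3,-56],[0,0,0],100],[[26,-3,-56],[0,0,0],100]]}}

```text
time: 2.7
ee_pos: [0.6233, 0.0474, 0.098]
orientation: [-3.14, 0.435, 3.036]
contact_force: [0.2, 0.1, -0.1]
finger_gap: 0.999
```

Run:
```python
from h import *
for n,o,sh,k in(("top",(165,95),(130,140),4.2),("side",(180,145),(140,155),3.8)):
    im=manip.camera(n)[:,:,::-1]; cv2.imwrite(f"pics/{n}2.png",im)
im=cv2.imread("pics/side2.png")[140:250,180:270]
cv2.imwrite("pics/z2.png",cv2.convertScaleAbs(cv2.resize(im,None,fx=6,fy=5.4,interpolation=cv2.INTER_CUBIC),alpha=1.6,beta=10))
```

```text
(no output)
```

View pics/z2.png

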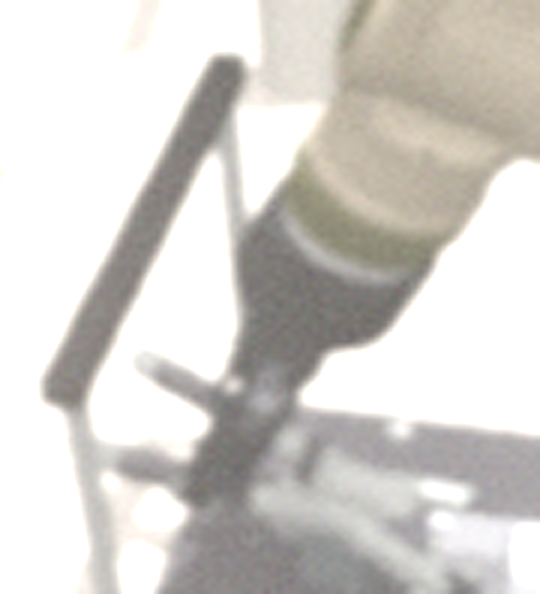

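{"method": "jog_arm", "body": {"plan": [[[0,0,0],[0,0,0],75],[[0,0,0],[0,0,0],65],[[0,0,0],[0,0,0],58],[[0,0,0],[0,0,0],50],[[0,0,0],[0,0,0],40],[[0,0,0],[0,0,0],40],[[0,0,0],[0,0,0],40],[[0,0,0],[0,0,0],40]], "squeeze": 60}}

```text
time: 3.8
ee_pos: [0.6261, 0.0471, 0.1037]
orientation: [-3.14, 0.445, 3.036]
contact_force: [-7.8, -0.3, 14.8]
finger_gap: 0.414
```

Run:
```python
from h import *
for n,o,sh,k in(("top",(165,95),(130,140),4.2),("side",(180,145),(140,155),3.8)):
    im=manip.camera(n)[:,:,::-1]; cv2.imwrite(f"pics/{n}3.png",im)
im=cv2.imread("pics/side3.png")[160:270,190:290]
cv2.imwrite("pics/z3.png",cv2.convertScaleAbs(cv2.resize(im,None,fx=6,fy=5.4,interpolation=cv2.INTER_CUBIC),alpha=1.6,beta=10))
im=cv2.imread("pics/top3.png")[115:215,180:290]
cv2.imwrite("pics/z3t.png",cv2.convertScaleAbs(cv2.resize(im,None,fx=6,fy=5.4,interpolation=cv2.INTER_CUBIC),alpha=1.6,beta=10))
print(manip.read_state())
```

```text
{'time': 3.9, 'joints': array([-0.03815857,  0.1951064 , -0.56512152,  0.36705868, -0.03045327,
        0.06064845]), 'qvel': array([ 0.00015471,  0.00014298,  0.00011973, -0.00112551,  0.00118844,
       -0.0015914 ]), 'effort': array([  0.27633545, -31.85368538,  25.54250121,  -4.29667085,
         0.482728  ,   0.03545163]), 'ee_pos': array([0.62607763, 0.04706398, 0.10365206]), 'orientation': array([-3.13999424,  0.44448203,  3.03628025]), 'contact_force': array([-7.13603898, -1.86087704, 14.62064961]), 'ft_torque': array([-0.36849792,  0.43750706, -0.10934398]), 'finger_gap': 0.40899843569341854}
```

View pics/z3.png

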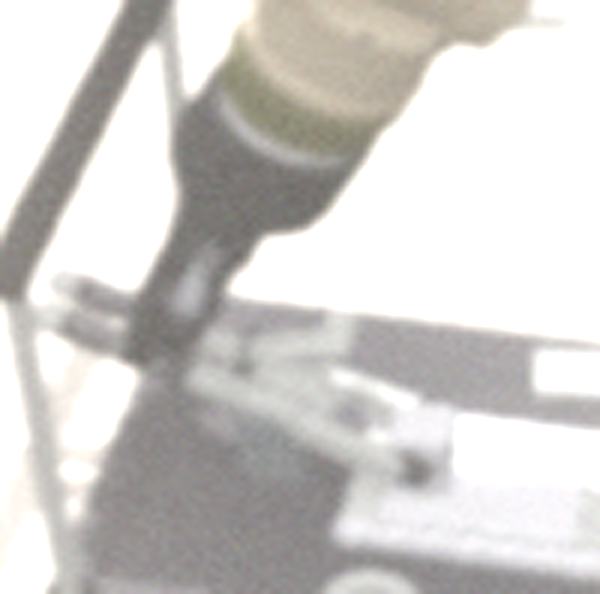

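View pics/z3t.png

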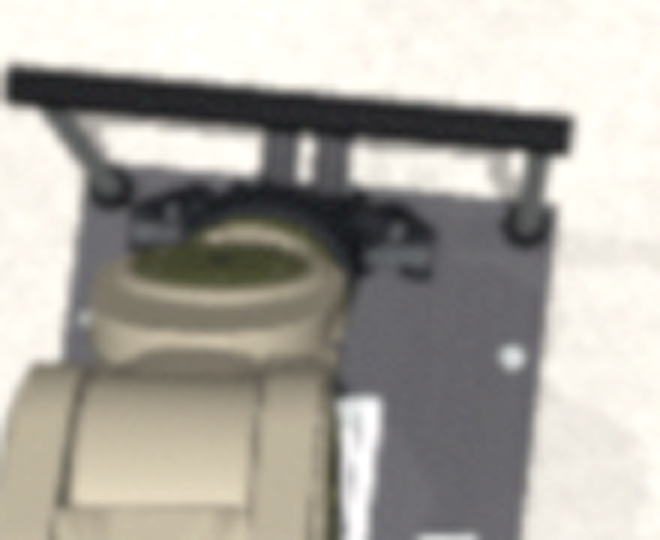

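{"method": "jog_arm", "body": {"plan": [[[0,0,0],[0,0,0],50],[[0,0,0],[0,0,0],60],[[0,0,0],[0,0,0],75],[[0,0,0],[0,0,0],100],[[0,0,0],[0,0,0],100],[[-8,1,18],[0,0,0],100],[[-17,2,36],[0,0,0],100],[[-25,3,54],[0,0,0],100]]}}

```text
time: 4.9
ee_pos: [0.6006, 0.0501, 0.1579]
orientation: [-3.14, 0.444, 3.036]
contact_force: [-0.1, -1.0, -0.1]
finger_gap: 1.001
```

{"method": "jog_arm", "body": {"plan": [[[-15,1,32],[0,0,0],100],[[-30,2,64],[0,0,0],100],[[-45,3,96],[0,0,0],100],[[-85,2,120],[0,0,0],60],[[-135,0,130],[0,0,0],20],[[-185,0,130],[0,0,0],0],[[-185,0,130],[0,0,0],0]]}}

```text
time: 5.78
ee_pos: [0.413, 0.0503, 0.288]
orientation: [-3.14, 0.445, 3.036]
contact_force: [0.7, 0.1, 1.2]
finger_gap: 0.144
```

Run:
```python
from h import *
for n,o,sh,k in(("top",(165,95),(130,140),4.2),("side",(180,145),(140,155),3.8)):
    im=manip.camera(n)[:,:,::-1]; cv2.imwrite(f"pics/{n}4.png",im)
im=cv2.imread("pics/side4.png")[160:270,190:290]
cv2.imwrite("pics/z4.png",cv2.convertScaleAbs(cv2.resize(im,None,fx=6,fy=5.4,interpolation=cv2.INTER_CUBIC),alpha=1.5,beta=10))
im=cv2.imread("pics/top4.png")[115:215,180:290]
cv2.imwrite("pics/z4t.png",cv2.convertScaleAbs(cv2.resize(im,None,fx=6,fy=5.4,interpolation=cv2.INTER_CUBIC),alpha=1.5,beta=10))
s=manip.read_state();print(s['joints'],s['ee_pos'])
```

```text
[-0.05565625 -0.37220036 -0.58383412  0.9135956  -0.02294224  0.04488734] [0.41598823 0.05009181 0.28855142]
```

View pics/z4.png

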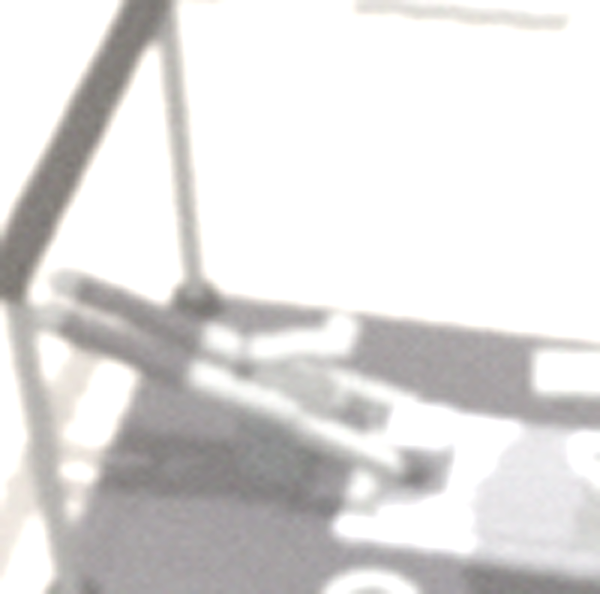

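View pics/z4t.png

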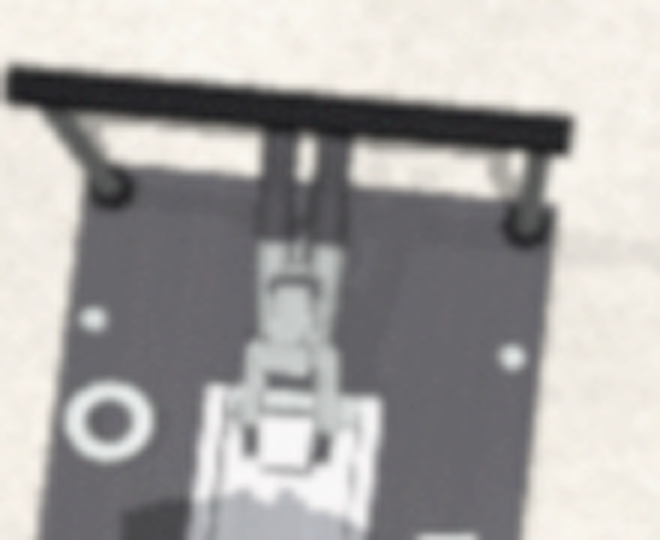

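Locked: the handles are nearly parallel and the lever is raised, with its tip at about (345,330) in the side crop and (287,335) in the top crop. I'll check that against the model and plan the push.

Run:
```python
from h import *
for p in((.005,0,.051),(.036,0,.016),(.08,0,0)):
    q=S2W(pl(*p),ST); print(p,q.round(3),((proj('top',q)-(180,115))*[6,5.4]).round(0),((proj('side',q)-(190,160))*[6,5.4]).round(0))
for z in(.12,.06,.03,.022):
    q=S2W(pl(0,0,z+.025),ST)[0]; print(z,q.round(3),delta(q,toolR(a)))
```

```text
(0.005, 0, 0.051) [[0.535 0.057 0.116]] [[281. 367.]] [[345. 341.]]
(0.036, 0, 0.016) [[0.577 0.053 0.097]] [[293. 290.]] [[251. 355.]]
(0.08, 0, 0) [[0.624 0.048 0.101]] [[303. 200.]] [[149. 336.]]
0.12 [0.491 0.062 0.199] ([74.6, 12.1, -89.9], [0.002, 0.01, -0.001])
0.06 [0.516 0.06  0.144] ([99.9, 9.4, -144.3], [0.002, 0.01, -0.001])
0.03 [0.528 0.058 0.117] ([112.5, 8.1, -171.5], [0.002, 0.01, -0.001])
0.022 [0.532 0.058 0.11 ] ([115.8, 7.7, -178.8], [0.002, 0.01, -0.001])
```

Run:
```python
from h import *
for n,o in(("top",(212,150)),("side",(215,200))):
    im=cv2.imread(f"pics/{n}4.png")[o[1]:o[1]+50,o[0]:o[0]+50]
    im=cv2.resize(im,None,fx=12,fy=12,interpolation=cv2.INTER_CUBIC)
    # lever model
    def pt(r,y,off=.0): 
        t=np.radians(45); return pl(.036-r*np.cos(t),y,.016+r*np.sin(t)+off)
    for P in ([pt(.0,-.008),pt(.056,-.008),pt(.056,.008),pt(0,.008)],):
        uv=((proj(n,S2W(P,ST))-o+.5)*12-.5).astype(int); 
        cv2.polylines(im,[uv.reshape(-1,1,2)],True,(0,0,255),1)
    uv=((proj(n,S2W(pt(.044,0),ST))-o+.5)*12-.5).astype(int)[0]; cv2.circle(im,tuple(int(v) for v in uv),4,(0,255,0),1)
    b=[(-.014,.013,.052),(-.014,-.013,.052),(.014,-.013,.052),(.014,.013,.052)]
    uv=((proj(n,S2W(b,ST))-o+.5)*12-.5).astype(int);cv2.polylines(im,[uv.reshape(-1,1,2)],True,(255,0,255),1)
    cv2.imwrite(f"pics/lv_{n}.png",im)
```

```text
(no output)
```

View pics/lv_top.png

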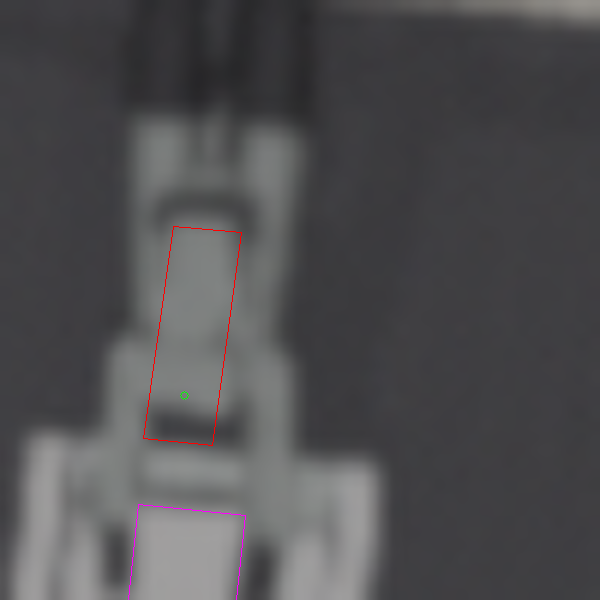

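View pics/lv_side.png

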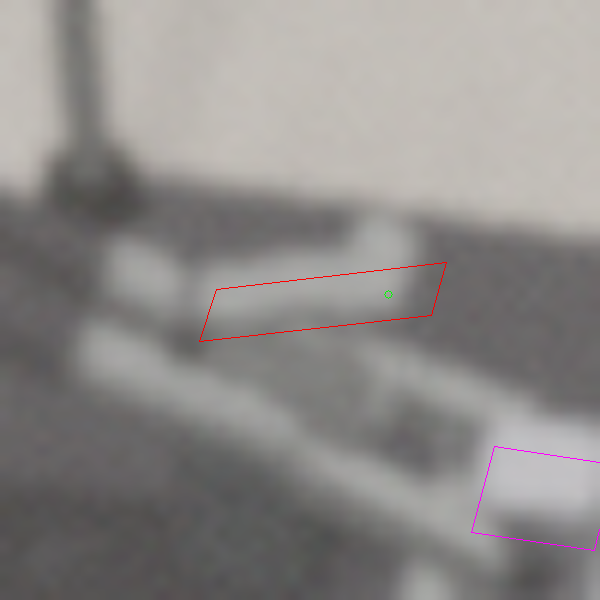

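Run:
```python
from h import *
for z in(.12,.065,.05,.03,.024):
    q=S2W(pl(.003,0,z+.025),ST)[0]; print(z,q.round(3),delta(q,toolR(a)))
```

```text
0.12 [0.493 0.062 0.2  ] ([77.3, 11.8, -88.7], [0.002, 0.01, -0.001])
0.065 [0.516 0.059 0.15 ] ([100.5, 9.4, -138.5], [0.002, 0.01, -0.001])
0.05 [0.523 0.059 0.136] ([106.8, 8.7, -152.1], [0.002, 0.01, -0.001])
0.03 [0.531 0.058 0.118] ([115.2, 7.8, -170.2], [0.002, 0.01, -0.001])
0.024 [0.534 0.058 0.113] ([117.7, 7.5, -175.7], [0.002, 0.01, -0.001])
```

{"method": "jog_arm", "body": {"plan": [[[30,6,-35],[0,0,0],0],[[60,11,-68],[0,0.01,0],0],[[77,12,-89],[0,0.01,0],0],[[89,11,-114],[0,0.01,0],0],[[97,10,-132],[0,0.01,0],0],[[99,9,-136],[0,0.01,0],0],[[99,9,-136],[0,0.01,0],0]]}}

```text
time: 6.75
ee_pos: [0.5154, 0.059, 0.1522]
orientation: [-3.139, 0.435, 3.037]
contact_force: [-0.1, 0.3, -0.8]
finger_gap: -0.003
```

{"method": "jog_arm", "body": {"plan": [[[3,0,-5],[0,0,0],0],[[5,0,-10],[0,0,0],0],[[7,0,-15],[0,0,0],0],[[7,0,-15],[0,0,0],0]]}}

```text
time: 7.25
ee_pos: [0.5221, 0.059, 0.1367]
orientation: [-3.139, 0.434, 3.037]
contact_force: [-0.6, 0.1, 0.2]
finger_gap: -0.002
```

{"method": "jog_arm", "body": {"plan": [[[2,0,-5],[0,0,0],0],[[4,0,-9],[0,0,0],0],[[4,0,-9],[0,0,0],0]]}}

```text
time: 7.62
ee_pos: [0.5259, 0.059, 0.1271]
orientation: [-3.139, 0.434, 3.037]
contact_force: [0.6, -0.4, -1.0]
finger_gap: 0.003
```

Run:
```python
from h import *
for n,o in(("top",(205,140)),("side",(205,190))):
    im=manip.camera(n)[:,:,::-1]; cv2.imwrite(f"pics/{n}5.png",im)
    im=im[o[1]:o[1]+65,o[0]:o[0]+65]
    cv2.imwrite(f"pics/z5_{n}.png",cv2.convertScaleAbs(cv2.resize(im,None,fx=9,fy=9,interpolation=cv2.INTER_CUBIC),alpha=1.3,beta=10))
```

```text
(no output)
```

View pics/z5_side.png

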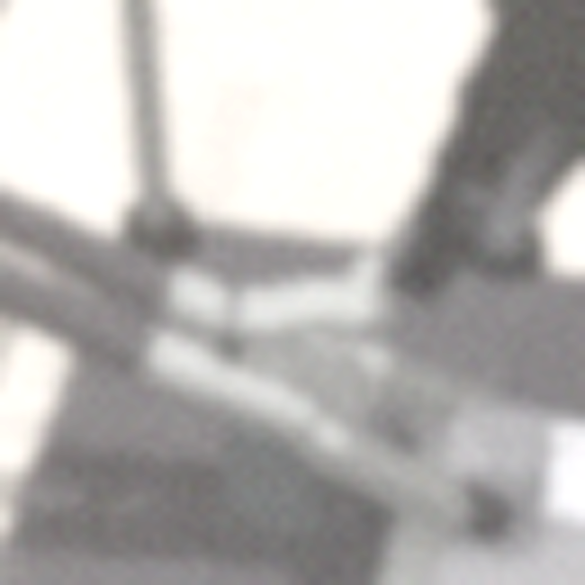

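View pics/z5_top.png

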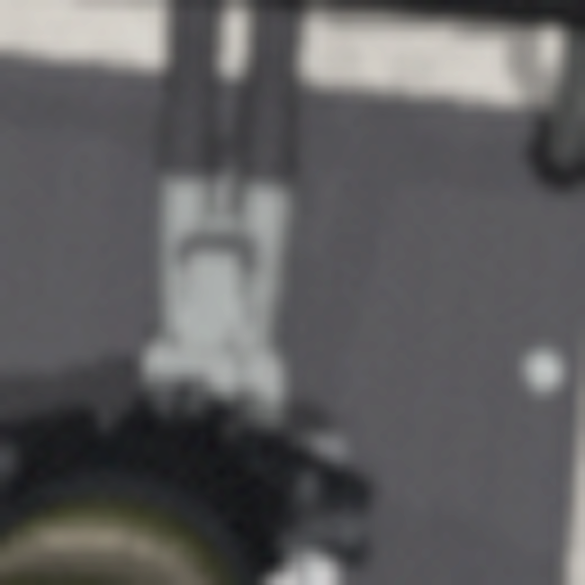

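The shut fingertips, at about (415,275) in the side crop, are just on the jaw side of the lever's end at (385,270), so they missed it. I'll lift, shift 14 mm along the handles and go down again.

{"method": "jog_arm", "body": {"plan": [[[-5,0,10],[0,0,0],0],[[-10,1,21],[0,0,0],0],[[-4,0,24],[0,0,0],0],[[3,0,27],[0,0,0],0],[[5,-1,22],[0,0,0],0],[[7,-1,17],[0,0,0],0],[[7,-1,17],[0,0,0],0]]}}

```text
time: 8.6
ee_pos: [0.5323, 0.058, 0.1431]
orientation: [-3.138, 0.432, 3.037]
contact_force: [-1.4, -0.0, -0.6]
finger_gap: -0.003
```

{"method": "jog_arm", "body": {"plan": [[[1,0,-3],[0,0,0],0],[[3,0,-6],[0,0,0],0],[[3,0,-6],[0,0,0],0]]}}

```text
time: 8.98
ee_pos: [0.5352, 0.058, 0.1368]
orientation: [-3.138, 0.431, 3.037]
contact_force: [-0.5, -0.6, -0.4]
finger_gap: 0.001
```

{"method": "jog_arm", "body": {"plan": [[[2,0,-4],[0,0,0],0],[[3,0,-6],[0,0,0],0],[[3,0,-6],[0,0,0],0]]}}

```text
time: 9.35
ee_pos: [0.5381, 0.058, 0.1305]
orientation: [-3.138, 0.431, 3.037]
contact_force: [-0.1, 0.7, -0.6]
finger_gap: 0.001
```

```bash
cat > look.py <<'E'
from h import *
import sys
t=sys.argv[1]
for n,o in(("top",(205,140)),("side",(205,190))):
    im=manip.camera(n)[:,:,::-1]; cv2.imwrite(f"pics/{n}{t}.png",im)
    im=im[o[1]:o[1]+65,o[0]:o[0]+65]
    cv2.imwrite(f"pics/z{t}_{n}.png",cv2.convertScaleAbs(cv2.resize(im,None,fx=9,fy=9,interpolation=cv2.INTER_CUBIC),alpha=1.3,beta=10))
s=manip.read_state(); print(s['time'],s['ee_pos'],s['contact_force'])
E
python3 look.py 6
```

```text
9.45 [0.53819972 0.0579934  0.13073412] [-0.38495887 -0.12534199  0.21484391]
```

View pics/z6_side.png

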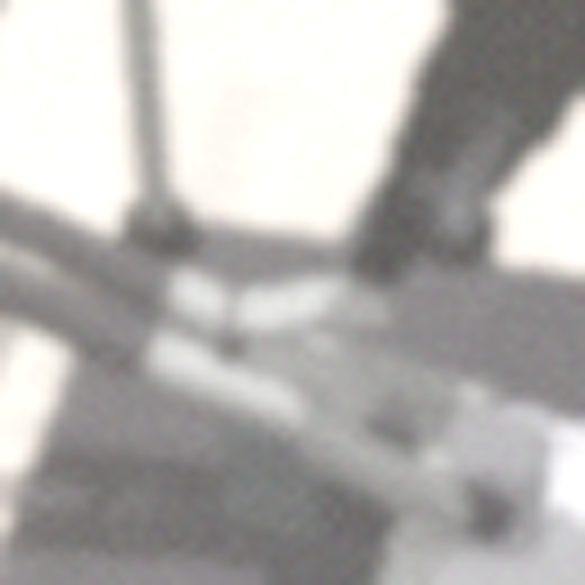

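The fingertips are now over the lever's end at (370,270). Next I press down.

{"method": "jog_arm", "body": {"plan": [[[2,0,-4],[0,0,0],0],[[3,0,-7],[0,0,0],0],[[4,0,-9],[0,0,0],0]]}}

```text
time: 9.82
ee_pos: [0.5427, 0.058, 0.1221]
orientation: [-3.138, 0.432, 3.037]
contact_force: [-1.0, 1.1, 4.1]
finger_gap: -0.001
```

{"method": "jog_arm", "body": {"plan": [[[2,0,-4],[0,0,0],0],[[4,0,-8],[0,0,0],0],[[4,0,-9],[0,0,0],0]]}}

```text
time: 10.2
ee_pos: [0.5479, 0.0579, 0.1142]
orientation: [-3.139, 0.435, 3.037]
contact_force: [-3.8, 0.1, 7.9]
finger_gap: -0.002
```

```bash
python3 look.py 7
```

```text
10.3 [0.5478287  0.05793401 0.11406322] [-1.25524944  0.43947164  6.66582933]
```

View pics/z7_side.png

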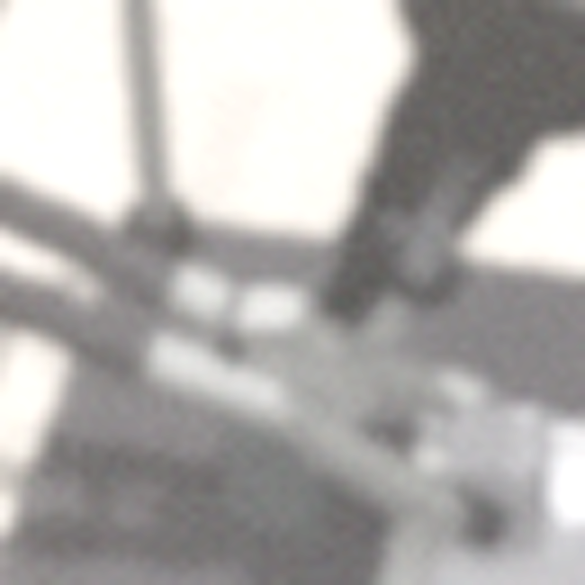

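View pics/z7_top.png

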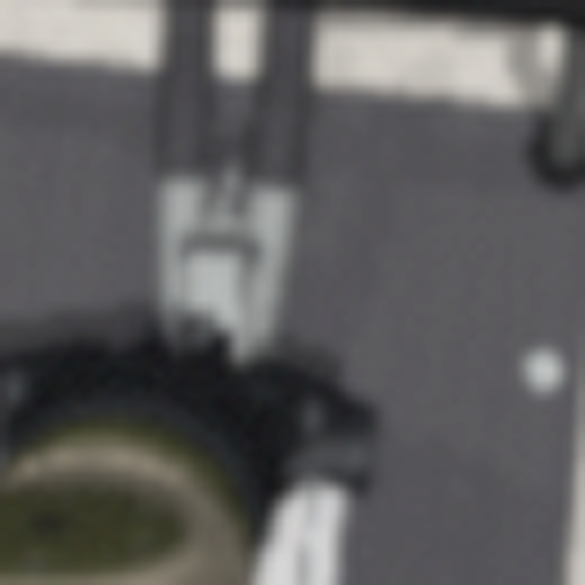

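The lever is going down under about 7 N and the handles have started to part. I'll continue.

{"method": "jog_arm", "body": {"plan": [[[1,0,-4],[0,0,0],0],[[2,0,-7],[0,0,0],0],[[3,0,-9],[0,0,0],0]]}}

```text
time: 10.68
ee_pos: [0.5504, 0.0579, 0.1043]
orientation: [-3.139, 0.433, 3.037]
contact_force: [0.4, 0.6, 0.5]
finger_gap: 0.001
```

```bash
python3 look.py 8
```

```text
10.775 [0.55047466 0.05793911 0.10433616] [-0.03327181 -0.59222909 -0.46773443]
```

View pics/z8_top.png

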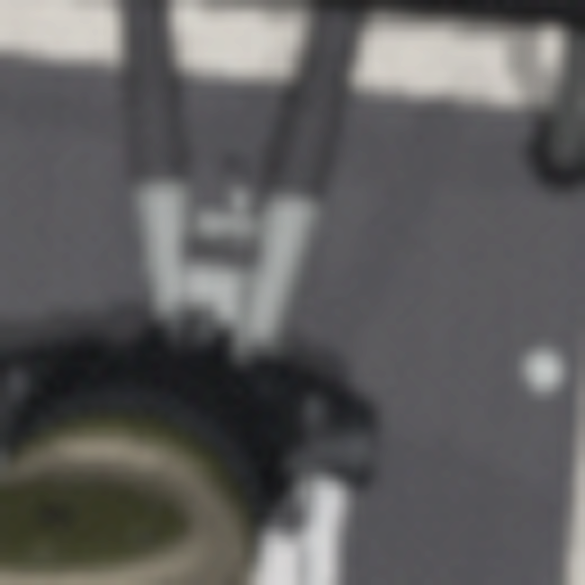

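The pliers are open and the lever is clear. I'll retreat along their own z and check the plate before dragging.

{"method": "jog_arm", "body": {"plan": [[[-13,1,28],[0,0,0],0],[[-26,2,57],[0,0,0],0],[[-42,3,90],[0,0,0],0],[[-90,4,110],[0,0,0],0],[[-145,4,120],[0,0.13,0],0],[[-195,4,120],[0,0.28,0],0],[[-195,4,120],[0,0.4,0],0]]}}

```text
time: 11.65
ee_pos: [0.3531, 0.0621, 0.2257]
orientation: [-3.097, 0.033, 3.047]
contact_force: [1.9, -0.5, 0.7]
finger_gap: -0.003
```

```bash
python3 look.py 9
python3 - <<'E'
import sys; sys.argv=['x']
from ov import *
overlay([.502,.061,-.107],"9")
for z in(.10,.03,.022):
    q=S2W((-.05,0,z+.025),ST)[0]; print(z,q.round(3),delta(q,toolR(0)))
E
```

```text
11.75 [0.35738923 0.0617637  0.22431563] [0.40828555 0.45266348 0.09722405]
0.1 [0.452 0.066 0.125] ([94.9, 4.6, -99.3], [0.047, 0.029, -0.011])
0.03 [0.452 0.066 0.055] ([94.9, 4.6, -169.3], [0.047, 0.029, -0.011])
0.022 [0.452 0.066 0.047] ([94.9, 4.6, -177.3], [0.047, 0.029, -0.011])
```

View pics/ov_side9.png

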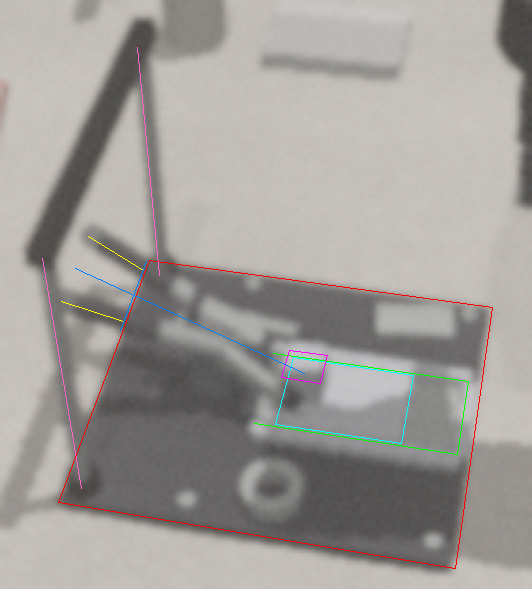

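View pics/ov_top9.png

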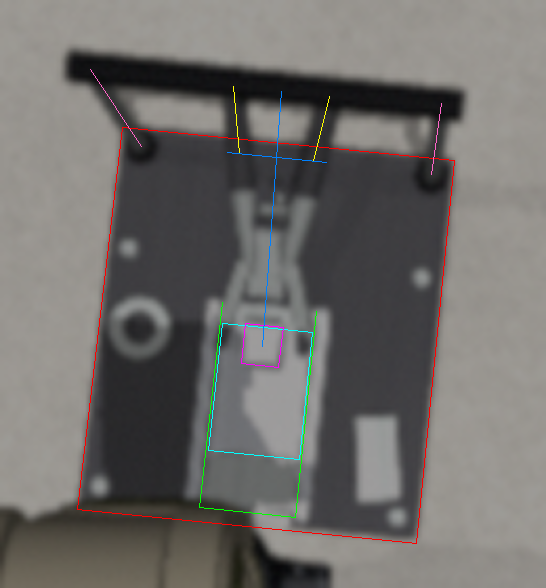

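The pliers are fully open, as at the start, and the plate is still at x ≈ −0.03. Next I go down onto the bare plate top.

{"method": "jog_arm", "body": {"plan": [[[35,2,-35],[0.047,0.029,-0.01],0],[[70,4,-75],[0.047,0.029,-0.01],0],[[95,5,-110],[0.047,0.029,-0.01],0],[[95,5,-145],[0.047,0.029,-0.01],0],[[95,5,-167],[0.047,0.029,-0.01],0],[[95,5,-172],[0.047,0.029,-0.01],0],[[95,5,-172],[0.047,0.029,-0.01],0]]}}

```text
time: 12.62
ee_pos: [0.4524, 0.0668, 0.0527]
orientation: [-3.141, 0.001, 3.035]
contact_force: [0.0, 0.3, -0.1]
finger_gap: 0.001
```

{"method": "jog_arm", "body": {"plan": [[[0,0,-4],[0,0,0],0],[[0,0,-8],[0,0,0],0],[[0,0,-8],[0,0,0],0]]}}

```text
time: 13.0
ee_pos: [0.4524, 0.0668, 0.0448]
orientation: [-3.141, 0.002, 3.035]
contact_force: [0.7, 0.3, 0.3]
finger_gap: -0.001
```

{"method": "jog_arm", "body": {"plan": [[[0,0,-3],[0,0,0],0],[[0,0,-5],[0,0,0],0],[[0,0,-5],[0,0,0],0]]}}

```text
time: 13.38
ee_pos: [0.4522, 0.0668, 0.0395]
orientation: [-3.141, 0.001, 3.035]
contact_force: [0.5, -0.9, 0.1]
finger_gap: 0.001
```

Run:
```python
from h import *
for n,o in(("side",(235,200)),("top",(200,165))):
    im=manip.camera(n)[:,:,::-1]; cv2.imwrite(f"pics/{n}10.png",im)
    im=im[o[1]:o[1]+65,o[0]:o[0]+85]
    cv2.imwrite(f"pics/z10_{n}.png",cv2.convertScaleAbs(cv2.resize(im,None,fx=9,fy=9,interpolation=cv2.INTER_CUBIC),alpha=1.5,beta=10))
    q=manip.read_state()['ee_pos']-[0,0,.025]; print((proj(n,q)-o)*9)
```

```text
[[384.48968343 474.73081697]]
[[233.49133696 446.97915583]]
```

View pics/z10_side.png

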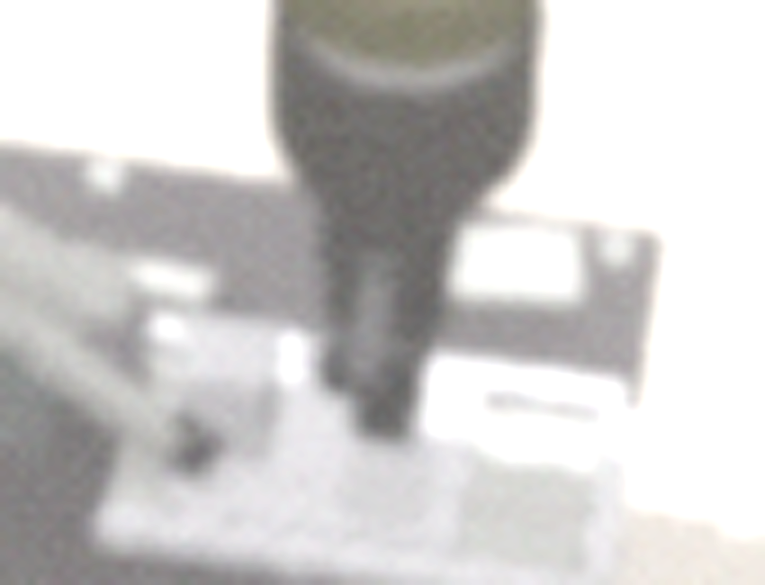

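The real fingertip shows at (385,435), about 10 mm higher than the 25 mm figure implies, so it is still above the plate. I'll keep going down in small steps.

{"method": "jog_arm", "body": {"plan": [[[0,0,-2],[0,0,0],0],[[0,0,-3],[0,0,0],0],[[0,0,-3],[0,0,0],0]]}}

```text
time: 13.85
ee_pos: [0.4522, 0.0668, 0.0366]
orientation: [-3.141, 0.001, 3.035]
contact_force: [0.3, -0.1, 0.0]
finger_gap: -0.0
```

{"method": "jog_arm", "body": {"plan": [[[0,0,-2],[0,0,0],0],[[0,0,-3],[0,0,0],0],[[0,0,-3],[0,0,0],0]]}}

```text
time: 14.22
ee_pos: [0.4521, 0.0668, 0.0335]
orientation: [-3.141, 0.001, 3.035]
contact_force: [-0.5, 0.2, -0.1]
finger_gap: -0.001
```

{"method": "jog_arm", "body": {"plan": [[[0,0,-2],[0,0,0],0],[[0,0,-2],[0,0,0],0]]}}

```text
time: 14.48
ee_pos: [0.452, 0.0668, 0.0313]
orientation: [-3.141, 0.001, 3.035]
contact_force: [0.6, 0.6, 0.4]
finger_gap: 0.002
```

{"method": "jog_arm", "body": {"plan": [[[0,0,-2],[0,0,0],0],[[0,0,-2],[0,0,0],0]]}}

```text
time: 14.72
ee_pos: [0.4518, 0.0668, 0.0291]
orientation: [-3.141, 0.0, 3.035]
contact_force: [0.6, 0.7, -0.4]
finger_gap: -0.002
```

Run:
```python
from h import *
for n,o in(("side",(235,200)),("top",(200,165))):
    im=manip.camera(n)[:,:,::-1]; cv2.imwrite(f"pics/{n}11.png",im)
    im=im[o[1]:o[1]+65,o[0]:o[0]+85]
    cv2.imwrite(f"pics/z11_{n}.png",cv2.convertScaleAbs(cv2.resize(im,None,fx=9,fy=9,interpolation=cv2.INTER_CUBIC),alpha=1.5,beta=10))
```

```text
(no output)
```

View pics/z11_side.png

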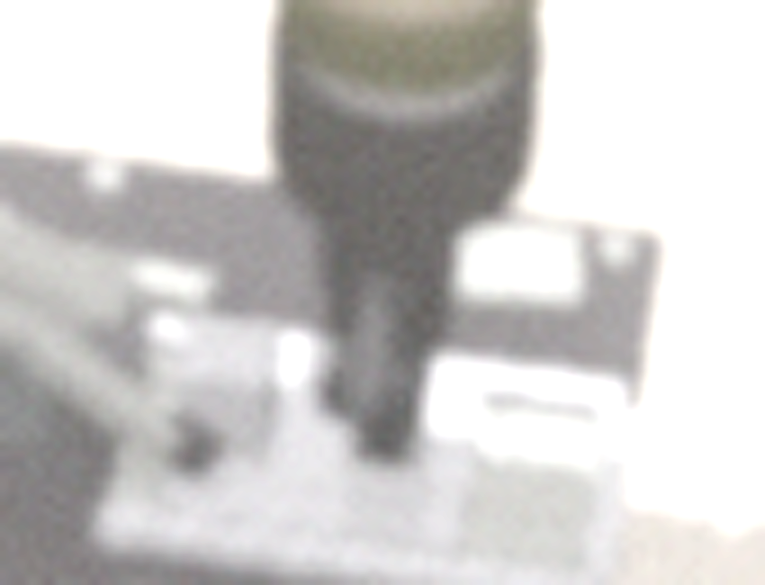

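{"method": "jog_arm", "body": {"plan": [[[0,0,-2],[0,0,0],0],[[0,0,-3],[0,0,0],0]]}}

```text
time: 15.08
ee_pos: [0.4519, 0.0668, 0.0261]
orientation: [-3.141, 0.0, 3.035]
contact_force: [1.2, -0.4, -0.0]
finger_gap: 0.003
```

{"method": "jog_arm", "body": {"plan": [[[0,0,-2],[0,0,0],0],[[0,0,-3],[0,0,0],0]]}}

```text
time: 15.32
ee_pos: [0.452, 0.0668, 0.0238]
orientation: [-3.141, 0.001, 3.035]
contact_force: [-4.7, 0.3, 17.4]
finger_gap: 0.003
```

{"method": "jog_arm", "body": {"plan": [[[0,0,-2],[0,0,0],0],[[0,0,-3],[0,0,0],0]]}}

```text
time: 15.58
ee_pos: [0.452, 0.0668, 0.0237]
orientation: [-3.141, 0.002, 3.035]
contact_force: [-12.7, 0.4, 41.5]
finger_gap: -0.001
```

Contact is at TCP z ≈ 0.024. I'll ease to about 10 N and drag towards the stop.

{"method": "jog_arm", "body": {"plan": [[[0,0,-0.8],[0,0,0],0],[[0,0,-0.8],[0,0,0],0]]}}

```text
time: 15.82
ee_pos: [0.4524, 0.0668, 0.0238]
orientation: [-3.141, 0.003, 3.036]
contact_force: [-2.4, -0.3, 12.5]
finger_gap: -0.002
```

{"method": "jog_arm", "body": {"plan": [[[-3,0.3,-0.9],[0,0,0],0],[[-6,0.6,-0.9],[0,0,0],0],[[-9,1,-0.9],[0,0,0],0],[[-12,1.3,-0.9],[0,0,0],0]]}}

```text
time: 16.32
ee_pos: [0.443, 0.068, 0.0239]
orientation: [-3.141, 0.008, 3.035]
contact_force: [1.9, -0.1, 5.2]
finger_gap: 0.002
```

```bash
cat > lk.py <<'E'
from h import *
import sys
t=sys.argv[1]
for n,o in(("side",(235,200)),("top",(200,175))):
    im=manip.camera(n)[:,:,::-1]; cv2.imwrite(f"pics/{n}{t}.png",im)
    im=im[o[1]:o[1]+65,o[0]:o[0]+85]
    cv2.imwrite(f"pics/z{t}_{n}.png",cv2.convertScaleAbs(cv2.resize(im,None,fx=9,fy=9,interpolation=cv2.INTER_CUBIC),alpha=1.4,beta=10))
print(manip.read_state()['time'])
E
python3 lk.py 12
```

```text
16.425
```

View pics/z12_side.png

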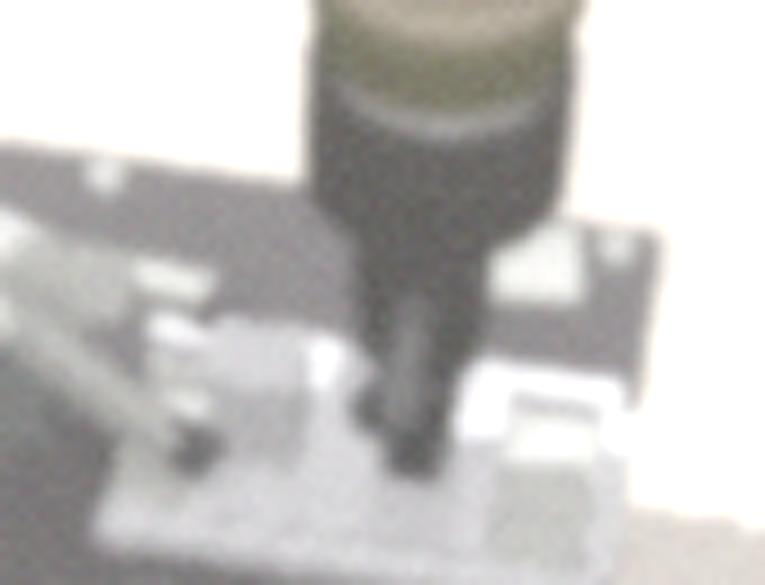

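The plate follows: its boss edge has gone from 275 to 305 in the crop. I'll continue with a little more pressure.

{"method": "jog_arm", "body": {"plan": [[[-3,0.3,-1.3],[0,0,0],0],[[-6,0.6,-1.4],[0,0,0],0],[[-9,1,-1.5],[0,0,0],0],[[-12,1.3,-1.5],[0,0,0],0],[[-15,1.6,-1.5],[0,0,0],0],[[-18,1.9,-1.5],[0,0,0],0]]}}

```text
time: 17.18
ee_pos: [0.4283, 0.0698, 0.0239]
orientation: [3.141, 0.014, 3.035]
contact_force: [3.8, 0.7, 8.3]
finger_gap: -0.0
```

{"method": "jog_arm", "body": {"plan": [[[-3,0.3,-1.3],[0,0,0],0],[[-6,0.6,-1.4],[0,0,0],0],[[-9,1,-1.5],[0,0,0],0],[[-10,1.1,-1.5],[0,0,0],0]]}}

```text
time: 17.68
ee_pos: [0.422, 0.0707, 0.0239]
orientation: [3.141, 0.021, 3.035]
contact_force: [4.5, -0.9, 8.1]
finger_gap: -0.002
```

```bash
python3 lk.py 13
```

```text
17.775
```

View pics/z13_side.png

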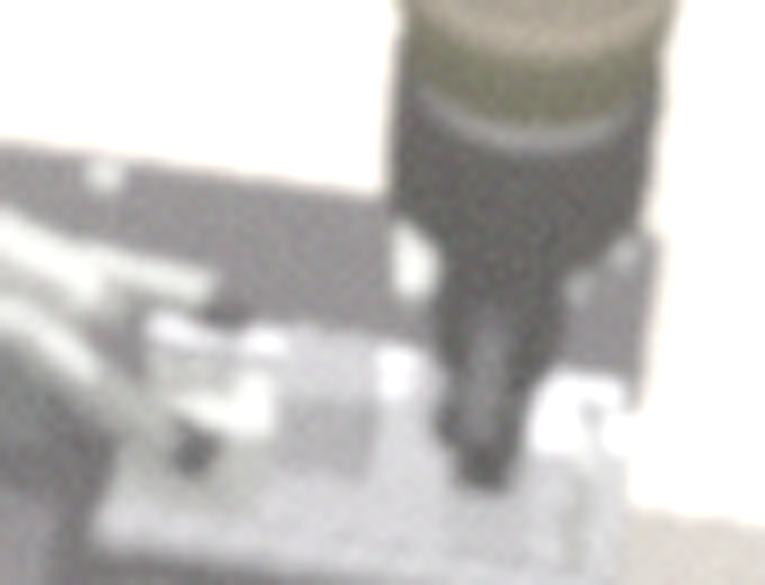

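View pics/z13_top.png

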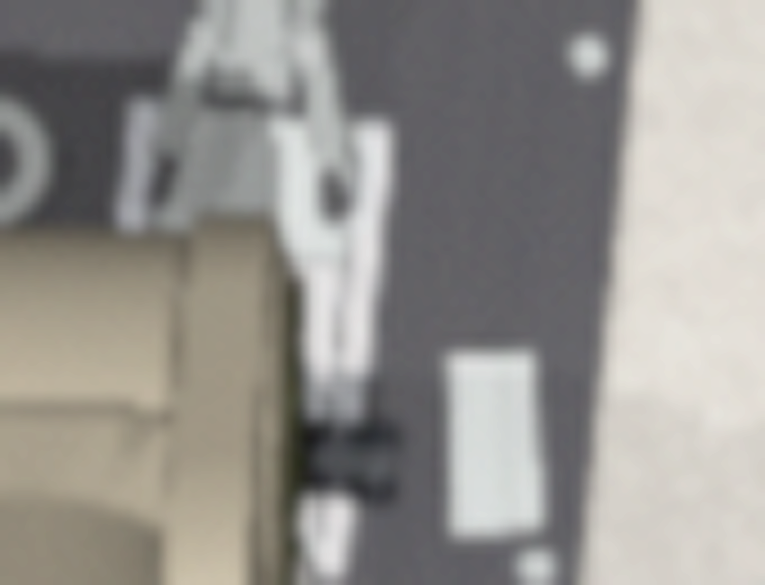

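The boss edge is at 375, about 30 mm moved, with some 10 mm of bed left before the stop. I'll go on until the stop resists.

{"method": "jog_arm", "body": {"plan": [[[-3,0.3,-1.6],[0,0,0],0],[[-6,0.6,-1.7],[0,0,0],0],[[-9,1,-1.8],[0,0,0],0],[[-12,1.3,-1.8],[0,0,0],0]]}}

```text
time: 18.27
ee_pos: [0.4144, 0.0717, 0.0239]
orientation: [3.141, 0.029, 3.035]
contact_force: [4.5, -1.7, 6.9]
finger_gap: 0.002
```

{"method": "jog_arm", "body": {"plan": [[[-3,0.3,-1.6],[0,0,0],0],[[-5,0.6,-1.7],[0,0,0],0],[[-7,0.8,-1.8],[0,0,0],0],[[-8,0.9,-1.8],[0,0,0],0]]}}

```text
time: 18.77
ee_pos: [0.4113, 0.0722, 0.024]
orientation: [3.14, 0.038, 3.035]
contact_force: [5.3, -0.7, 7.4]
finger_gap: -0.001
```

```bash
python3 lk.py 14
```

```text
18.875
```

View pics/z14_side.png

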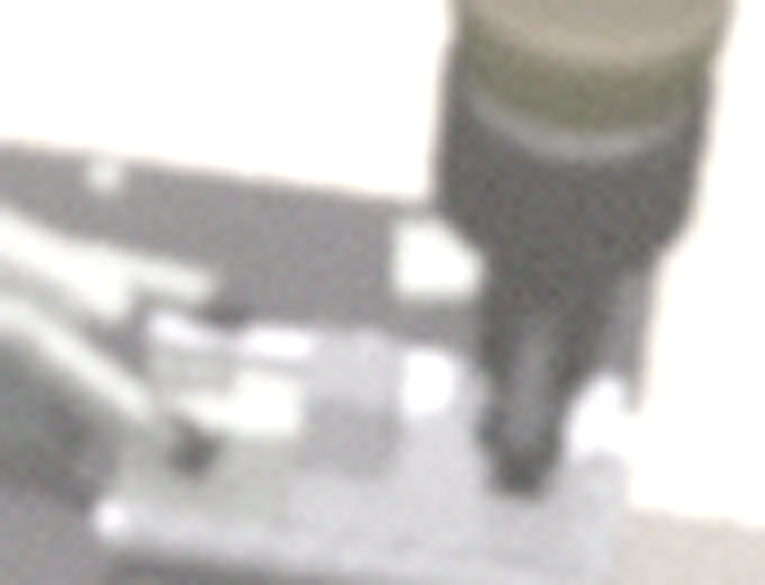

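{"method": "jog_arm", "body": {"plan": [[[-3,0.3,-2],[0,-0.02,0],0],[[-6,0.6,-2.2],[0,-0.038,0],0],[[-8,0.8,-2.4],[0,-0.038,0],0],[[-10,1,-2.4],[0,-0.038,0],0]]}}

```text
time: 19.38
ee_pos: [0.4075, 0.0728, 0.0243]
orientation: [3.136, 0.087, 3.034]
contact_force: [6.5, -0.5, 9.3]
finger_gap: -0.001
```

{"method": "jog_arm", "body": {"plan": [[[0,0,6],[0,0,0],0],[[0,0,30],[0,0,0],0],[[-20,0,80],[0,0,0],0],[[-20,20,140],[0,0,0],0],[[-20,80,180],[0,0,0],0],[[-20,140,180],[0,0,0],0],[[-20,200,180],[0,0,0],0]]}}

```text
time: 20.25
ee_pos: [0.3875, 0.271, 0.2052]
orientation: [3.135, 0.089, 3.033]
contact_force: [0.7, 0.1, -0.1]
finger_gap: -0.002
```

```bash
python3 lk.py 15;  python3 - <<'E'
import sys; sys.argv=['x']
from ov import *
overlay([.502,.061,-.107],"15",px=-.07)
E
```

```text
20.35
```

View pics/z15_side.png

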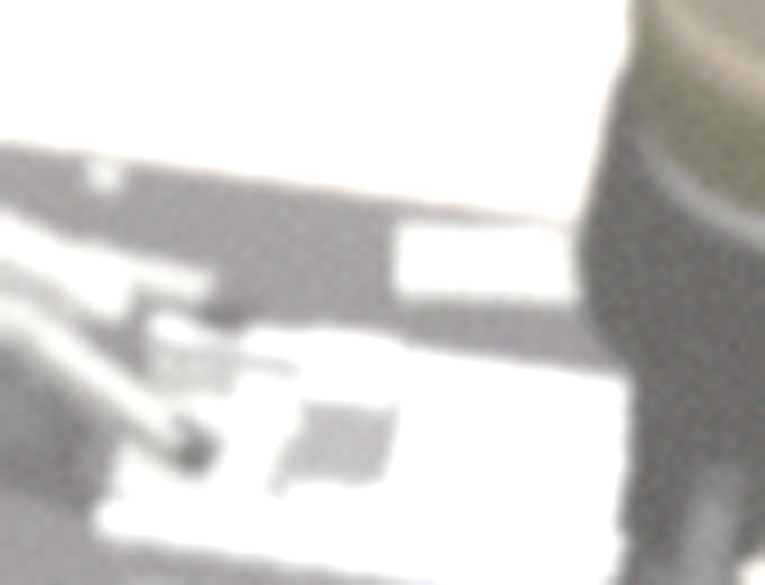

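View pics/z15_top.png

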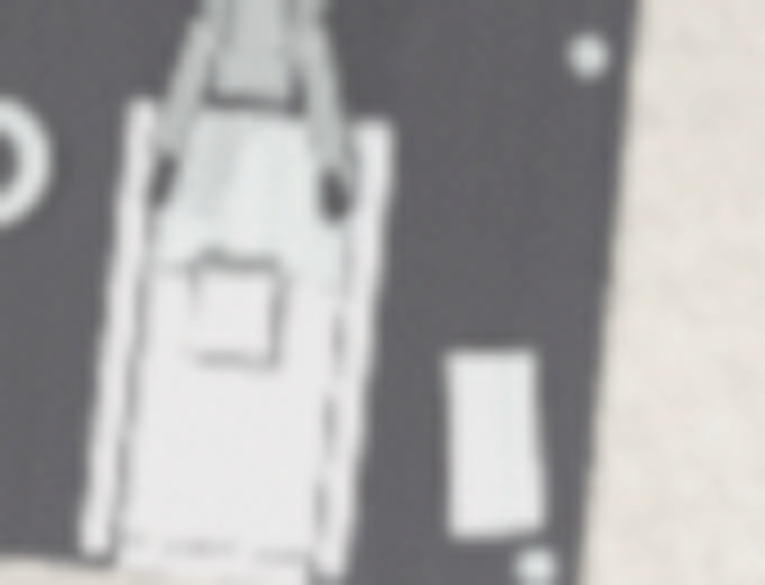

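View pics/ov_top15.png

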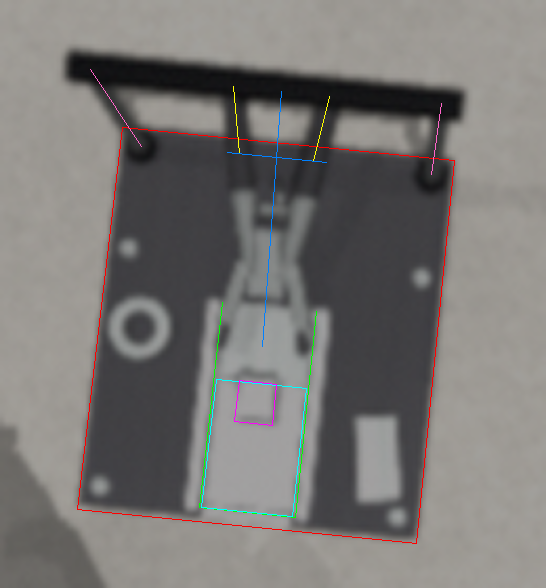

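Run:
```python
from h import *
im=cv2.imread("pics/top15.png")[180:245,205:260]
g=cv2.resize(im,None,fx=10,fy=9,interpolation=cv2.INTER_CUBIC)
cv2.imwrite("pics/e_top.png",cv2.convertScaleAbs(g,alpha=2.2,beta=-170))
im=cv2.imread("pics/side15.png")[225:275,245:310]
g=cv2.resize(im,None,fx=12,fy=12,interpolation=cv2.INTER_CUBIC)
cv2.imwrite("pics/e_side.png",cv2.convertScaleAbs(g,alpha=2.0,beta=-200))
```

```text
(no output)
```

View pics/e_top.png

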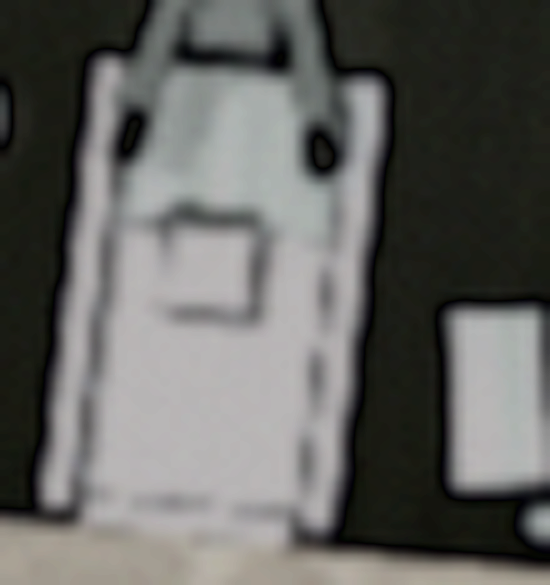

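View pics/e_side.png

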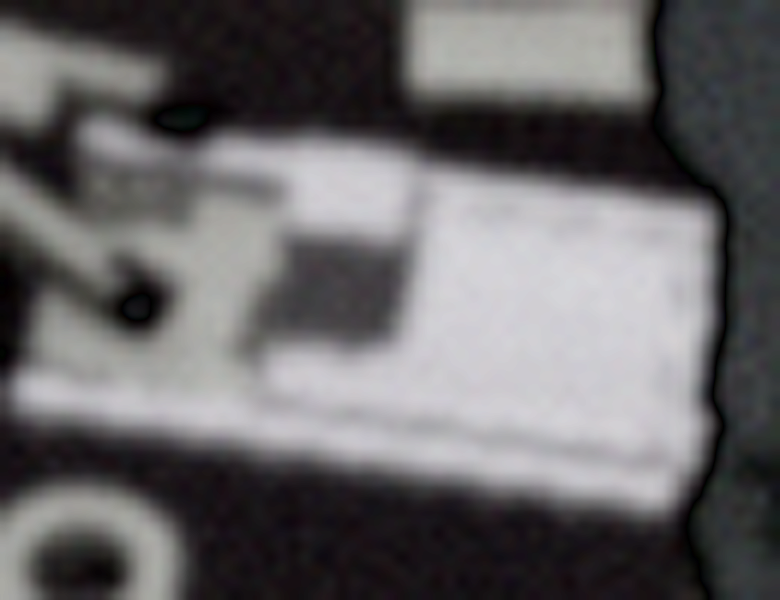

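The plate's front edge meets the stop with only a thin seam at rows 495–512 of the top crop, and no grey bed shows between them. The boss stayed at column 400 in the side crop through the last pull. The pliers are open, and no dowel shows standing out of the boss face. Handing in.

```bash
python3 -c "
from cell import manip
print(manip.job_done()); print(manip.read_state()['time'])"
```

```text
the job is handed in; nothing more can be done
None
the job is handed in; nothing more can be done
```

I finished all three steps and handed the job in with the robot's clock at about 20 s. No verdict was reported.

- **Locking:** I squeezed the handles with a 60 N grip, leaning in along the pliers' own z. The pliers stayed locked with the hand well clear: handles nearly parallel, lever raised.
- **Release:** My first push passed just in front of the lever's end without touching it. After a 14 mm shift along the handles it went down at 7–8 N. The pliers sprang fully open with the plate still at station x ≈ −30 mm.
- **Plate:** I dragged it back with shut fingertips. The last pictures show it flat, between the guides and against the stop with only a thin seam. The boss did not move during the final pull.

**Doubts and disagreements:**
- **Dowel:** I judged it flush only because nothing stands out of the boss face in the pictures. I did not measure it.
- **Fingertip length:** Contact with the plate came about 20 mm lower than the stated fingertip length implied. A blind step there briefly pressed about 42 N through the fingertips before I eased off.
- **Camera agreement:** The two cameras disagreed by about 4 mm on the station's x position, so I used a value between them.
- **Grip reading:** The gripper read about 35 mm while squeezing, against the stated 41 mm for locked handles.
- **Other things:** The ring and gauge block looked unmoved. I did not recheck the others, but the arm never went near them.

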